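# Point the sampling nozzle at the red pointer and lock it

### The arm

A 6-joint arm with a two-finger parallel gripper is mounted at the origin on a cart in front of the work surface, level with it; the furniture and walls round the work are solid. World frame = base frame: x ahead of the robot, y to its left, z up, the work surface at z = 0. Lengths are in mm, angles in rad, forces in N, time in s.
With the tool pointing down it reaches from about 275 to 825 mm from the base axis. Payload 4.9 kg.
Tool frame: the origin (TCP) lies at the very end of the fingers, on their centre line; the grasp point (between the pads) lies 19 mm behind it; z points along the fingers, y is the line along which they close (so a half turn about z gives the same grasp; the last joint's range is limited). The gripper opens to 85 mm and grips with 20 to 120 N. Pads are 22 mm wide; open, the fingers measure 114 mm over their backs; the gripper's body (76 mm by 85 mm) begins 54 mm behind the grasp point. The pads swing forward as they close: fully open they stand 13 mm farther back than shut.
Start: joints at [-1.317, 0.326, -0.193, 1.052, 0, 1.437], TCP at [207.997, -509.172, 231.281] pointing down, gripper open.
Joint ranges: [-2.65, 2.65], [-0.97, 1.79], [-1.3, 1.35], [-1.93, 2.1], [-1.47, 1.37], [-3.14, 3.14]. Speed limits (rad/s): [2.57, 2.57, 3.14, 3.14, 3.14, 3.14].

### API

Orientations are given as [roll, pitch, yaw] about the fixed x, y, z axes, in that order (R = Rz(yaw) Ry(pitch) Rx(roll)).
In Python, from bench import bot gives the robot as it stands. Calls block until the motion is done:
- bot.move_ptp(position, orientation): joint-space move of the TCP to a pose.
- bot.movel(position, rot=None, max_speed=150, threshold=None): straight line of the TCP; rot=None keeps the orientation; max_speed is the mean speed in mm/s. With threshold (N) it stops when the force on the tool has changed by that much, and returns True; else False.
- bot.move_j(angles): joint-space move.
- bot.grip(opening, effort=None): opening from 0.0 (shut) to 1.0 (fully open); effort is the grip in N (None keeps the last); returns when the fingers have stopped.
- bot.dwell(seconds).
- bot.solve_ik(position, orientation): joint angles nearest the present ones, or None.
- bot.get_state(): the state.
- bot.capture(name): name is "scene" or "top" or "wrist"; returns the picture (400x640x3 uint8, blue, green, red); there is no depth.
- bot.camera_model(name): a dict with "K" (3x3 intrinsics, pixels), "position" and "rotation" of the camera in the world. Camera axes: x right, y up, looking along -z (the intrinsics and any distortion apply to the point x, -y, -z); pixel columns grow to the right and rows downward; lengths in mm; the calibration is good to about 2 mm. A picture is of the moment at which its call begins: read the wrist's pose just before it. camera_model takes no time and is no camera call; for the wrist camera it gives the pose at the moment of the call.
A pose or a line that the arm cannot do raises bot.IKError and nothing moves.
- bot.sign_off(): hands the job in; it is judged then, once.
The state is a dict: "t": time; "qpos": joint angles; "joint_velocities": joint speeds; "effort": joint torques, N m; "tcp_pos": TCP position; "orientation": TCP orientation; "contact_force": force on the tool from outside, world axes, zero at the start; "wrist_torque": the same for the moment, N m; "opening": opening from 0.0 (shut) to 1.0 (fully open); "gripper_force": force on a finger pad.
Only numpy, scipy, OpenCV 4.12 (cv2) and the standard library are available. Lean on these libraries where they do the work, as an engineer would, in place of code of your own. Each camera call takes 0.05 s, during which the arm holds its last target. There are 200 camera calls.

### The job

Turn the black round head on the slanted sampling stand by its blue grip bar until its brass nozzle points straight at the red pointer beside it, and let it rest there. Then push the orange clamp lever at the side of the stand all the way down past centre, so that the nozzle ends up locked, still pointing at the red pointer. Do not shift the red pointer, and leave the bottle, beaker, dish and timer where they stand.

Things in the scene. Friction and masses are not known exactly. Their poses are not given: they have to be found in the camera images.
- stand: grey slanted stand, fixed; origin on the counter under the middle of the sloping face; x away from the robot at yaw 0, z up, yaw varies. Base plate x -75..75, y -130..75 mm. The face (150 mm up the slope, 130 wide) slopes 26 degrees, rising towards +x; its middle is 100 mm up, outward normal (-0.438, 0, 0.899) in this frame; top of the stand 135 mm. The clamp stands on the -y side.
- sample_head (a joint): angle of the black head (disc 88 mm across, top 18 mm above the face) about the face normal through the face's middle, rad; counter-clockwise positive seen onto the face; 0: nozzle straight up the slope; range -1.2 to 1.1. Friction 0.12 N m: stays where left. Blue bar across it 52 long, 18 wide, from 16 to 56 mm above the face; the brass nozzle continues the bar's line at one end.
- pointer_ring (a joint): angle of the red pointer about the same axis, same zero and sense as sample_head (rad). The nozzle points straight at the pointer when the two angles are equal. The ring is stiff and must not be shifted.
- head_grip (a point): point on the turning axis in the middle of the blue grip bar, 40 mm above the face (16 mm below the bar's top). Its z is the outward face normal, its x the direction in which the nozzle points, along the bar; its y runs across the bar's 18 mm width.
- nozzle (a point): free end of the brass nozzle, 47 mm from the turning axis, 24 mm above the face; axes as for head_grip.
- pointer (a point): inner end of the red pointer, a block 22 by 8 by 10 mm on a white graduated ring of 120 mm diameter, lying 52 mm from the turning axis; its z is the outward face normal, its x points radially outward through the pointer. The pointer's top is 13 mm above the face.
- clamp_lever (a joint): angle of the clamp lever (rad): 0 open (50 degrees above level), 0.873 fully down (level). An over-centre spring holds it open below about 0.44 and snaps it down beyond; pushing at clamp_grip takes about 2 N.
- clamp_grip (a point): middle of the lever's orange handle, 80 mm from the pivot; the handle is a round bar 18 mm thick from 41 to 97 mm from the pivot. It swings in the stand's x-z plane, and points to the stand's -x when down.
- clamp_pivot (a point): the lever's pivot, 50 mm above the counter; the pivot axis is the stand's y.
- amber_vial: loose small amber bottle with black cap, 33 mm diameter, 86 mm tall, origin at its foot; bystander
- beaker: loose clear plastic beaker, 79 mm wide, 70 mm tall, origin at its foot; bystander
- petri_dish: loose petri dish, 60 mm diameter, 15 mm tall, origin at its foot; bystander
- timer: loose white bench timer, 66x62x18 mm, origin at its underside; bystander

How it is judged:
By the outcome, as a careful person would: the job done as asked, in the order asked, and still so for the second after the job is handed in, with the robot touching nothing.
It also fails if it takes over 48 s, if anything falls off the work surface, if the arm or the gripper's body presses on something with over 40 N, if the wrist force passes 120 N, or if a joint passes its speed limit or range.

## Working session

There is one attempt and no reset: what is moved stays moved. The work goes in short steps, each a Python script; the robot and the scene stay as the last script left them, time stands still between calls to the robot, and variables do not carry over. Pictures are saved under pics/ and viewed, at most 10 in all, crops included, and the job is handed in when it is done.

```bash
ls; mkdir -p pics
python3 - <<'E'
from bench import bot
import cv2,numpy as np
for n in("scene","top"):
    cv2.imwrite(f"pics/{n}0.png",bot.capture(n)); m=bot.camera_model(n); print(n,m)
a=cv2.imread("pics/scene0.png");b=cv2.imread("pics/top0.png")
E
```

```text
bench.py
pics
scene {'K': array([[420.51184433,   0.        , 330.01839179],
       [  0.        , 420.51184433, 203.37791701],
       [  0.        ,   0.        ,   1.        ]]), 'position': array([ 222.13613755, -444.80975103,  650.42529847]), 'rotation': array([ 0.91624395, -0.00300217, -0.62758909])}
top {'K': array([[407.14182777,   0.        , 323.88436171],
       [  0.        , 407.14182777, 201.35503258],
       [  0.        ,   0.        ,   1.        ]]), 'position': array([553.81127696, 101.3330364 , 990.70775332]), 'rotation': array([ 0.05268162,  0.0025803 , -1.56891635])}
```

View pics/scene0.png

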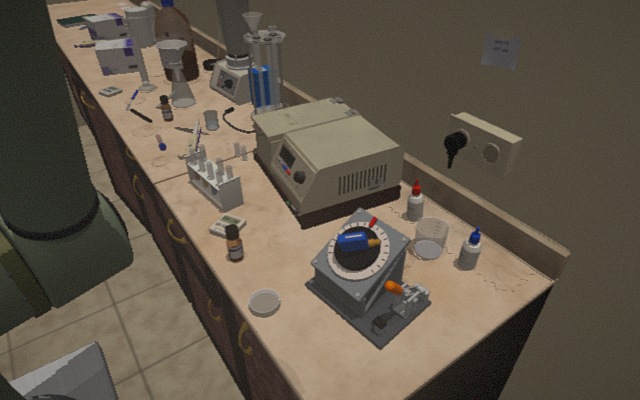

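View pics/top0.png

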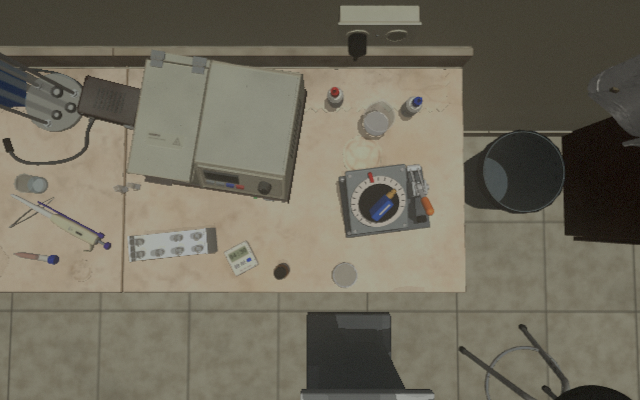

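The pictures show the stand at about (360,255) in the scene view and (380,200) in the top view. Red pointer is at (370,177) in the top view, blue bar at (383,206), and orange lever at (427,205). The bystanders are clear of the stand. Next I'll measure by colour.

```bash
cat > h.py <<'E'
import numpy as np, cv2
from scipy.spatial.transform import Rotation as R
def cam(m):
    return np.array(m["K"]),np.array(m["position"]),R.from_euler("xyz",m["rotation"]).as_matrix()
def ray(m,px):
    K,p,r=cam(m); d=np.linalg.inv(K)@[px[0],px[1],1]; d=r@(d*[1,-1,-1]); return p,d/np.linalg.norm(d)
def proj(m,P):
    K,p,r=cam(m); q=(np.atleast_2d(P)-p)@r*[1,-1,-1]; q=q@K.T; return q[:,:2]/q[:,2:]
def onplane(m,px,P0,n):
    p,d=ray(m,px); return p+d*(np.dot(np.array(P0)-p,n)/np.dot(d,n))
def tri(rays):
    A=0;b=0
    for p,d in rays:
        M=np.eye(3)-np.outer(d,d);A=A+M;b=b+M@p
    X=np.linalg.solve(A,b); return X,[np.linalg.norm((np.eye(3)-np.outer(d,d))@(X-p)) for p,d in rays]
RNG=dict(blue=((100,120,40),(125,255,255)),red=((0,150,60),(5,255,255)),orange=((6,170,120),(15,255,255)),brass=((15,110,60),(28,255,255)))
def blobs(im,c,roi):
    x0,y0,x1,y1=roi; h=cv2.cvtColor(im,cv2.COLOR_BGR2HSV); m=cv2.inRange(h,*RNG[c])
    if c=="red": m|=cv2.inRange(h,(174,150,60),(180,255,255))
    k=np.zeros_like(m);k[y0:y1,x0:x1]=m[y0:y1,x0:x1]
    n,l,s,ce=cv2.connectedComponentsWithStats(k)
    return [(int(s[i,4]),ce[i].round(1),s[i,:4]) for i in range(1,n) if s[i,4]>5]
E
python3 - <<'E'
from bench import bot
from h import *
V={}
for n,roi in(("scene",(300,195,445,350)),("top",(330,155,445,245))):
    im=cv2.imread(f"pics/{n}0.png")
    for c in RNG: print(n,c,blobs(im,c,roi))
    x0,y0,x1,y1=roi; V[n]=cv2.resize(im[y0:y1,x0:x1],None,fx=4.2 if n=="scene" else 5,fy=4.2 if n=="scene" else 5,interpolation=cv2.INTER_CUBIC)
a,b=V["scene"],V["top"]
a=cv2.resize(a,(400,int(a.shape[0]*400/a.shape[1])));b=cv2.resize(b,(400,int(b.shape[0]*400/b.shape[1])))
H=max(len(a),len(b));o=np.zeros((H,800,3),np.uint8);o[:len(a),:400]=a;o[:len(b),400:]=b
cv2.imwrite("pics/z.png",o);print(o.shape); w=bot.camera_model("wrist");print(w,bot.get_state())
E
```

```text
scene blue [(343, array([352.9, 240.5]), array([337, 231,  32,  21], dtype=int32))]
scene red [(42, array([372.5, 221.4]), array([369, 217,   8,  10], dtype=int32))]
scene orange [(100, array([392.4, 285.5]), array([385, 281,  17,  11], dtype=int32))]
scene brass [(76, array([373.4, 241.9]), array([368, 238,  12,   9], dtype=int32)), (19, array([390.1, 283.2]), array([388, 281,   6,   5], dtype=int32))]
top blue [(123, array([381.4, 210.7]), array([372, 201,  21,  20], dtype=int32))]
top red [(23, array([370.5, 176.9]), array([369, 173,   4,   9], dtype=int32))]
top orange []
top brass [(51, array([391. , 193.2]), array([387, 189,   9,  10], dtype=int32))]
(427, 800, 3)
{'K': array([[283.12293441,   0.        , 320.35044892],
       [  0.        , 283.12293441, 198.29752732],
       [  0.        ,   0.        ,   1.        ]]), 'position': array([ 274.72877263, -481.00481896,  375.07172821]), 'rotation': array([-0.29102345,  0.00200561, -1.18261312])} {'t': 0.1, 'qpos': array([-1.31716872e+00,  3.26857793e-01, -1.93466485e-01,  1.05199673e+00,
       -2.11297997e-05,  1.43661560e+00]), 'joint_velocities': array([-4.29384922e-05, -1.30315467e-03,  2.20806657e-03, -1.06453194e-03,
        1.91793044e-03, -1.67360989e-03]), 'effort': array([ 2.22850729e-03, -4.44237149e+01,  2.63039947e+01,  7.84551550e-03,
       -1.27554108e-04,  3.48141995e-06]), 'tcp_pos': array([ 207.87356493, -508.65316474,  230.59325714]), 'orientation': array([-3.14007885e+00, -1.83029356e-04,  3.87808210e-01]), 'contact_force': array([-0.57971051, -0.00442779,  0.29411643]), 'wrist_torque': array([-0.03435779,  0.01624271,  0.02041945]), 'gripper_force': 0.0, 'opening': 1.0004011449298211}
```

View pics/z.png

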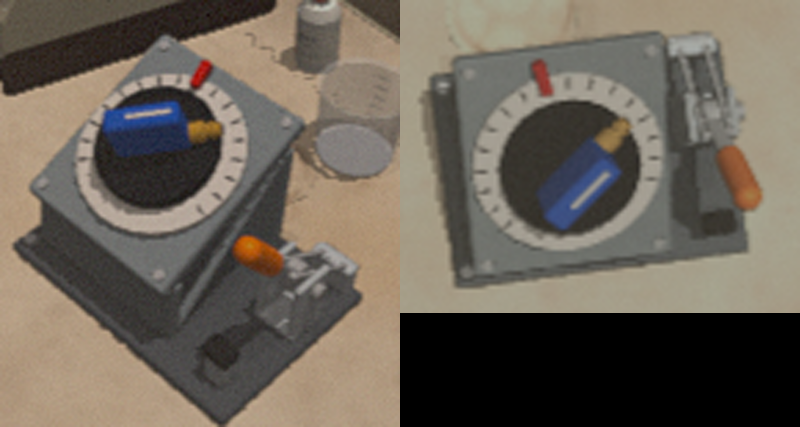

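The crops show the ring centre at about (359,251) in the scene view and (378.3,201) in the top view. The face edge gives a yaw of about +0.1. The nozzle points up and to the right, the pointer is slightly left of up-slope, and the lever is up on the right.

Run:
```python
from bench import bot
from h import *
S=bot.camera_model("scene");T=bot.camera_model("top")
def t(a,b): return tri([ray(S,a),ray(T,b)])
for k,a,b in(("ring",(359.1,250.8),(378.3,201)),("ptr",(372.5,221.4),(370.5,176.9)),("brass",(373.4,241.9),(391,193.2)),("orange",(392.4,285.5),(427,205.5))):
    print(k,*t(a,b))
C,_=t((359.1,250.8),(378.3,201))
st=bot.get_state()
yaw=.105
for yaw in (.105,):
    Rs=R.from_euler("z",yaw).as_matrix()
    n=Rs@[-.438,0,.899];u=Rs@[.899,0,.438];v=np.cross(n,u)
    print(C-Rs@[0,0,100])
    for k,m,px,h in(("ptr",S,(372.5,221.4),10),("ptr",T,(370.5,176.9),10),("noz",S,(373.4,241.9),24),("noz",T,(391,193.2),24)):
        X=onplane(m,px,C+n*h,n)-C; print(k,np.arctan2(X@v,X@u),np.hypot(X@v,X@u))
    for th in(-.7,.2):
      for d in(40,125):
        for s in(1,-1):
            x=s*(np.cos(th)*u+np.sin(th)*v);z=-n
            o=R.from_matrix(np.c_[x,np.cross(z,x),z]).as_euler("xyz")
            print(th,d,s,bot.solve_ik(list(C+n*d),list(o)))
```

```text
ring [602.13739936 -15.65059025 100.78750953] [np.float64(0.5110536428872999), np.float64(0.5110536428874478)]
ptr [650.81940016   5.29467765 134.52846069] [np.float64(0.029745368511604996), np.float64(0.029745368511534538)]
brass [616.37768593 -37.95888807 132.51190227] [np.float64(0.2194920780071011), np.float64(0.21949207800715953)]
orange [ 591.24333982 -119.66236187  107.37626212] [np.float64(0.6603479121414901), np.float64(0.6603479121413941)]
[602.13739936 -15.65059025   0.78750953]
ptr 0.24061055778777338 61.481522856755724
ptr 0.2558419249520078 63.026439847696146
noz -0.7784610518145105 34.003865847706784
noz -0.7590457278867636 34.42997392111059
-0.7 40 1 [-0.23232864  0.2231242  -0.74062497  0.17611476  0.14547304 -2.74701788]
-0.7 40 -1 [-0.23232864  0.2231242  -0.74062497  0.17611476  0.14547304  0.39457477]
-0.7 125 1 [-0.26227693  0.04700015 -0.71015894  0.38686889  0.1579271  -2.77457045]
-0.7 125 -1 [-0.26227693  0.04700015 -0.71015894  0.38686889  0.1579271   0.36702221]
0.2 40 1 [-0.23232864  0.2231242  -0.74062497  0.17611476  0.14547304  2.63615196]
0.2 40 -1 [-0.23232864  0.2231242  -0.74062497  0.17611476  0.14547304 -0.50544069]
0.2 125 1 [-0.26227693  0.04700015 -0.71015894  0.38686889  0.1579271   2.60859939]
0.2 125 -1 [-0.26227693  0.04700015 -0.71015894  0.38686889  0.1579271  -0.53299326]
```

```bash
cat >> h.py <<'E'
C=np.array([602.1,-15.7,100.8]);YAW=.105
def frame(yaw=YAW):
    r=R.from_euler("z",yaw).as_matrix(); n=r@[-.43837,0,.89879];u=r@[.89879,0,.43837]; return n,u,np.cross(n,u)
def pose(th,h,C=C,yaw=YAW):  # tool x opposite the nozzle direction, TCP h above face on the axis
    n,u,v=frame(yaw); x=-(np.cos(th)*u+np.sin(th)*v); z=-n
    return list(C+n*h),list(R.from_matrix(np.c_[x,np.cross(z,x),z]).as_euler("xyz"))
E
python3 - <<'E'
from bench import bot
from h import *
bot.move_ptp(*pose(-.25,150)); bot.grip(.5); bot.dwell(.2)
m=bot.camera_model("wrist"); im=bot.capture("wrist"); cv2.imwrite("pics/w1.png",im); np.save("w1.npy",m,allow_pickle=True)
print(bot.get_state()["t"],bot.get_state()["tcp_pos"],proj(m,C))
for c in RNG: print(c,blobs(im,c,(0,0,640,400)))
E
```

```text
2.9333 [536.6896132  -22.55889069 235.60268046] [[319.89498131 184.79737919]]
blue [(121, array([606.3, 163.2]), array([598, 159,  17,   9], dtype=int32)), (1268, array([322. , 193.1]), array([300, 164,  44,  62], dtype=int32)), (181, array([281.5, 293.6]), array([275, 284,  13,  25], dtype=int32))]
red [(132, array([589. , 163.8]), array([581, 160,  17,   9], dtype=int32)), (138, array([347.2, 234.8]), array([341, 225,  13,  20], dtype=int32))]
orange [(294, array([214. , 197.4]), array([200, 189,  34,  17], dtype=int32))]
brass [(68, array([208. , 200.4]), array([203, 196,  11,  10], dtype=int32)), (121, array([299.3, 222.8]), array([294, 212,  14,  18], dtype=int32)), (8, array([285.8, 297.2]), array([283, 294,   5,   7], dtype=int32))]
```

View pics/w1.png

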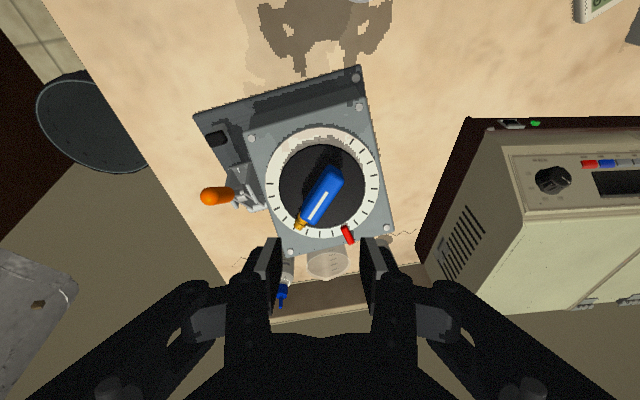

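The wrist view shows the ring around (322,185), the blue bar at (322,193), the brass nozzle at (299,223), the red pointer at (347,235) and the orange handle at (215,197). Now I'll refine the centre and the angles.

Run:
```python
from bench import bot
from h import *
from scipy.optimize import least_squares
n,u,v=frame()
m=np.load("w1.npy",allow_pickle=True).item()
W=cv2.imread("pics/w1.png")
def ringfit(im,m,h=3):
    g=cv2.cvtColor(im,cv2.COLOR_BGR2HSV); k=cv2.inRange(g,(0,0,120),(180,70,255))
    ys,xs=np.nonzero(k); P=np.array([onplane(m,(x,y),C+n*h,n) for x,y in zip(xs,ys)])-C
    a,b=P@u,P@v; r=np.hypot(a,b); s=(r>44)&(r<66); a,b=a[s],b[s]
    # outer boundary: per-angle bin maximum radius
    f=lambda c:c
    ang=np.arctan2(b,a); o=[]
    for i in range(72):
        q=(ang>-np.pi+i*np.pi/36)&(ang<=-np.pi+(i+1)*np.pi/36)
        if q.sum()>3: j=np.argmax(np.where(q,np.hypot(a,b),0)); o.append((a[j],b[j]))
    o=np.array(o); s=least_squares(lambda p:np.hypot(o[:,0]-p[0],o[:,1]-p[1])-p[2],[0,0,60],loss="soft_l1")
    return s.x,len(o)
S,T=bot.camera_model("scene"),bot.camera_model("top")
ims=dict(w=(W,m),s=(cv2.imread("pics/scene0.png"),S),t=(cv2.imread("pics/top0.png"),T))
for k,(im,mm) in ims.items(): print(k,ringfit(im,mm))
px=dict(w=((347.2,234.8),(299.3,222.8),(322,193.1),(214,197.4)),s=((372.5,221.4),(373.4,241.9),(352.9,240.5),(392.4,285.5)),t=((370.5,176.9),(391,193.2),(381.4,210.7),(427,205.5)))
for i,k in enumerate(("ptr","brass","blue","orange")):
    X,e=tri([ray(ims[q][1],px[q][i]) for q in px]); d=X-C
    print(k,X.round(1),np.round(e,1),"n,u,v",(d@n).round(1),(d@u).round(1),(d@v).round(1),"ang",np.arctan2(d@v,d@u).round(3))
# face edges in wrist: bar long-axis & pointer axis via minAreaRect
```

```text
w (array([-0.06668381,  0.21672778, 65.65957114]), 72)
s (array([ 0.96559024,  3.49063657, 60.63122364]), 71)
t (array([-0.08112032,  1.29585692, 60.25785661]), 72)
ptr [650.8   5.2 134.5] [0.1 0.1 0.1] n,u,v 8.1 60.3 15.7 ang 0.255
brass [615.8 -40.  135.9] [3.  1.8 2.5] n,u,v 26.7 25.4 -25.6 ang -0.79
blue [581.5 -16.9 138.6] [1.6 3.  2.1] n,u,v 43.0 -2.0 1.0 ang 2.675
orange [ 589.9 -121.4  109.3] [2.9 1.1 2.6] n,u,v 17.9 -17.1 -103.9 ang -1.734
```

```bash
cat >> h.py <<'E'
def ring(im,m,h=3,C=C,yaw=YAW,vt=None):
    """rectify the face plane (4 px/mm) and fit a circle to the white ring's outer edge"""
    n,u,v=frame(yaw); s=4; q=np.array([[-80,-80],[80,-80],[80,80],[-80,80]],float)
    src=proj(m,np.array([C+n*h+a*u+b*v for a,b in q])).astype(np.float32)
    dst=np.array([[320-b*s,320-a*s] for a,b in q],np.float32)   # up = up-slope, right = -v
    return cv2.warpPerspective(im,cv2.getPerspectiveTransform(src,dst),(640,640),flags=cv2.INTER_CUBIC)
def ringfit(im,m,lo=52,hi=68,**k):
    g=cv2.GaussianBlur(cv2.cvtColor(ring(im,m,**k),cv2.COLOR_BGR2GRAY),(0,0),4).astype(float)
    c=np.zeros(2)
    for it in range(4):
        o=[]
        for t in np.arange(0,2*np.pi,.05):
            r=np.arange(lo,hi,.25); p=c[:,None]+r*np.array([[np.cos(t)],[np.sin(t)]])
            f=cv2.remap(g.astype(np.float32),(320-4*p[1]).astype(np.float32)[None],(320-4*p[0]).astype(np.float32)[None],1)[0]
            j=np.argmin(np.gradient(f)); o.append(p[:,j])
        o=np.array(o); w=np.ones(len(o))
        for _ in range(8):
            A=np.c_[2*o,np.ones(len(o))]; x=np.linalg.lstsq(A*w[:,None],(o**2).sum(1)*w,rcond=None)[0]
            rr=np.sqrt(x[2]+x[:2]@x[:2]); e=np.hypot(*(o-x[:2]).T)-rr; w=1/(1+(e/.7)**2)
        c=x[:2]
    return c.round(2),rr.round(2),np.median(abs(e)).round(2)
E
python3 - <<'E'
from bench import bot
from h import *
m=np.load("w1.npy",allow_pickle=True).item()
W=cv2.imread("pics/w1.png");o=[]
for f,mm in(("w1",m),("scene0",bot.camera_model("scene")),("top0",bot.camera_model("top"))):
    im=cv2.imread(f"pics/{f}.png"); print(f,ringfit(im,mm)); o.append(cv2.resize(ring(im,mm),(400,400)))
cv2.imwrite("pics/rect.png",np.hstack(o[:2]))
E
```

```text
w1 (array([0.59, 1.84]), np.float64(60.37), np.float64(0.14))
scene0 (array([0.7 , 2.81]), np.float64(60.09), np.float64(0.36))
top0 (array([-0.27,  1.64]), np.float64(59.9), np.float64(0.33))
```

View pics/rect.png

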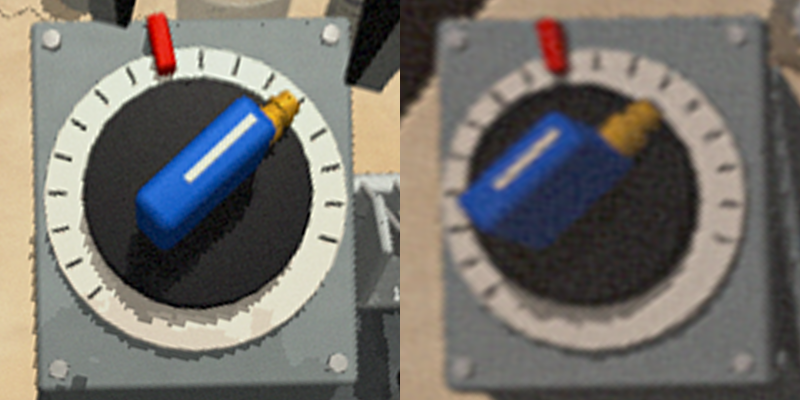

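The rectified views confirm the ring, with its radius at about 60. The corner screws show the face turned about 0.02 rad further counter-clockwise. I'll update the pose and measure the pointer and bar angles.

```bash
cat >> h.py <<'E'
n_,u_,v_=frame(); C=C+.4*u_+2.0*v_; YAW=.127
def pang(im,m,c,h,C=C,yaw=YAW):
    """angle about the axis of a coloured blob, rectified at height h: (centroid angle, radius, long-axis angle)"""
    w=ring(im,m,h,C,yaw); hs=cv2.cvtColor(w,cv2.COLOR_BGR2HSV); k=cv2.inRange(hs,*RNG[c])
    if c=="red": k|=cv2.inRange(hs,(174,150,60),(180,255,255))
    cs,_=cv2.findContours(k,cv2.RETR_EXTERNAL,cv2.CHAIN_APPROX_NONE)
    cs=[q for q in cs if cv2.contourArea(q)>300 and np.hypot(*(q.reshape(-1,2).mean(0)-320))<290]
    q=max(cs,key=cv2.contourArea); M=cv2.moments(q); a,b=(320-M["m01"]/M["m00"])/4,(320-M["m10"]/M["m00"])/4
    d=cv2.fitLine(q,cv2.DIST_L2,0,.01,.01).ravel(); ax=np.arctan2(-d[0],-d[1]); ax-=np.pi*np.round(ax/np.pi)
    return np.round([np.arctan2(b,a),np.hypot(a,b),ax,a,b],3)
E
sed -i 's/C=C,yaw=YAW,vt=None/C=None,yaw=None/; s/    """rectify.*/&\n    C=globals()["C"] if C is None else C; yaw=YAW if yaw is None else yaw/; s/def pose(th,h,C=C,yaw=YAW):.*/def pose(th,h):/; s/n,u,v=frame(yaw); x=-/n,u,v=frame(YAW); x=-/' h.py
python3 - <<'E'
from bench import bot
from h import *
m=np.load("w1.npy",allow_pickle=True).item()
for f,mm in(("w1",m),("scene0",bot.camera_model("scene")),("top0",bot.camera_model("top"))):
    im=cv2.imread(f"pics/{f}.png"); print(f,ringfit(im,mm),"ptr",pang(im,mm,"red",11),"brass",pang(im,mm,"brass",25),"blue",pang(im,mm,"blue",50))
th=-.8
bot.move_ptp(*pose(th,110)); bot.dwell(.15)
m=bot.camera_model("wrist"); im=bot.capture("wrist"); cv2.imwrite("pics/w2.png",im); np.save("w2.npy",m,allow_pickle=True)
print(ringfit(im,m)); 
for c,h in(("red",11),("brass",25),("blue",56)):
    try: print(c,pang(im,m,c,h))
    except Exception as e: print(c,e)
cv2.imwrite("pics/w2r.png",np.hstack([cv2.resize(ring(im,m,h),(400,400)) for h in(11,56)])); print(bot.get_state()["t"])
E
```

```text
w1 (array([ 0.19, -0.27]), np.float64(60.4), np.float64(0.15)) ptr [ 0.211 60.077  0.177 58.749 12.562] brass [ -0.86   40.963  -0.226  26.741 -31.03 ] blue [ 2.994  2.799 -0.782 -2.769  0.412]
scene0 (array([0.36, 0.85]), np.float64(59.97), np.float64(0.27)) ptr [ 0.184 60.472  0.246 59.45  11.065] brass [ -0.849  35.356  -1.041  23.363 -26.537] blue [-1.53   6.536 -1.076  0.269 -6.53 ]
top0 (array([-0.78, -0.27]), np.float64(59.94), np.float64(0.3)) ptr [ 0.211 62.804  0.228 61.415 13.137] brass [ -0.818  35.067  -0.822  23.969 -25.596] blue [-2.068  0.84  -0.829 -0.401 -0.739]
(array([ 0.04, -0.95]), np.float64(60.56), np.float64(0.19))
red [ 0.213 60.057  0.148 58.7   12.693]
brass [ -0.851  43.805   0.668  28.865 -32.95 ]
blue [ 2.485  4.404 -0.831 -3.49   2.687]
3.7167
```

View pics/w2r.png

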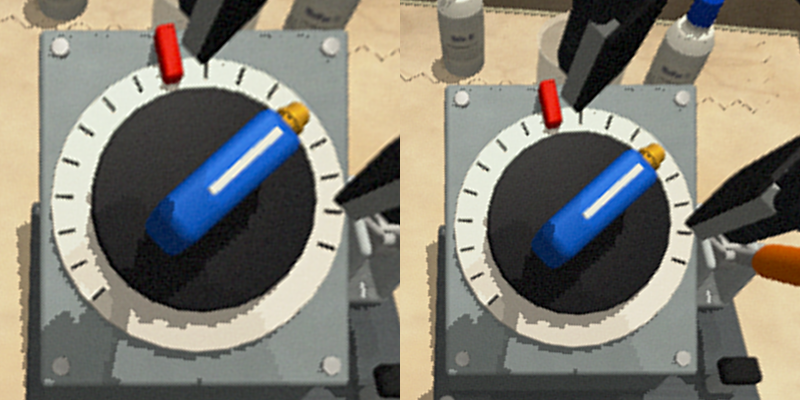

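The face frame is now square. The pointer is at about 0.213 and the bar at about −0.833. Next I'll measure the pointer from a symmetric view with the camera in its plane, then grasp the bar and turn it with joint 6 alone.

Run:
```python
from bench import bot
from h import *
def look(name):
    bot.dwell(.15); m=bot.camera_model("wrist"); im=bot.capture("wrist"); cv2.imwrite(f"pics/{name}.png",im); np.save(f"{name}.npy",m,allow_pickle=True)
    c,r,_=ringfit(im,m); print(name,c,r)
    for k,h in(("red",11),("brass",25)):
        try: 
            p=pang(im,m,k,h); print(k,p,"rel",np.arctan2(p[4]-c[1],p[3]-c[0]).round(3))
        except Exception as e: print(k,e)
bot.move_ptp(*pose(.213,130)); look("w3")
bot.move_ptp(*pose(-.833,75)); 
print("hit",bot.movel(pose(-.833,25)[0],max_speed=60,threshold=10))
s=bot.get_state();n,u,v=frame(YAW);d=s["tcp_pos"]-C;print(d@n,d@u,d@v,s["contact_force"])
bot.grip(0,30); s=bot.get_state(); d=s["tcp_pos"]-C
print(s["t"],s["opening"],s["gripper_force"],s["contact_force"],s["wrist_torque"],d@n,d@u,d@v)
```

```text
w3 [0.27 0.29] 60.45
red [ 0.21  60.147  0.211 58.825 12.541] rel 0.206
brass [ -0.865  38.479  -0.422  24.965 -29.281] rel -0.875
hit False
25.12984055150246 0.18832258179609374 -0.015099542064463843 [0.31205176 0.40638533 0.4294569 ]
7.1917 0.20761678811657822 30.411095917224884 [-3.4569422  -3.90026472  3.21241779] [-0.45216517  0.77883715 -0.21308354] 25.468653248030176 -0.5629433257452798 -0.9676694583553688
```

```bash
cat >> h.py <<'E'
def toolang(s):
    n,u,v=frame(YAW); x=-R.from_euler("xyz",s["orientation"]).as_matrix()[:,0]; return np.arctan2(x@v,x@u)
def look(bot,name):
    bot.dwell(.15); m=bot.camera_model("wrist"); im=bot.capture("wrist"); cv2.imwrite(f"pics/{name}.png",im); np.save(f"{name}.npy",m,allow_pickle=True)
    c,r,_=ringfit(im,m); print(name,c,r)
    for k,h in(("red",11),("brass",25),("blue",56)):
        try: 
            p=pang(im,m,k,h); print(k,p,"rel",np.arctan2(p[4]-c[1],p[3]-c[0]).round(3))
        except Exception as e: print(k,e)
E
python3 - <<'E'
from bench import bot
from h import *
s=bot.get_state(); print(toolang(s))
q=np.array(s["qpos"]); a=toolang(s)
q0=np.array(bot.solve_ik(*pose(-.833,25)));
for f in(.25,.5,.75,1):
    p=q0.copy(); p[5]-=f*(.208+.833); bot.move_j(list(p)); s=bot.get_state(); print(f,toolang(s).round(3),s["contact_force"].round(1),s["wrist_torque"].round(2),round(s["opening"],3))
bot.dwell(.3); s=bot.get_state(); print(toolang(s),s["wrist_torque"])
bot.grip(.5); bot.movel(pose(.208,130)[0],max_speed=120)
look(bot,"w4"); print(bot.get_state()["t"])
im=cv2.imread("pics/w4.png");m=np.load("w4.npy",allow_pickle=True).item()
cv2.imwrite("pics/w4r.png",np.hstack([cv2.resize(ring(im,m,h),(400,400)) for h in(13,25)]))
E
```

```text
-0.8339542611407648
0.25 -0.576 [-4.9 -4.3  3.4] [-0.54  0.86 -0.14] 0.203
0.5 -0.315 [-3.6 -3.   4.7] [-0.5   0.78 -0.07] 0.208
0.75 -0.055 [-4.8 -2.4  4.2] [-0.43  0.83  0.  ] 0.208
1 0.205 [-4.2 -2.6  4.4] [-0.35  0.79  0.05] 0.201
0.2051078847111606 [-0.35580234  0.80502656 -0.02010768]
w4 [0.28 0.27] 60.48
red [ 0.209 63.51   0.201 62.133 13.154] rel 0.205
brass [ 0.208 42.594 -1.292 41.68   8.776] rel 0.203
blue [-2.964  4.389  0.207 -4.32  -0.775] rel -2.918
10.5167
```

View pics/w4r.png

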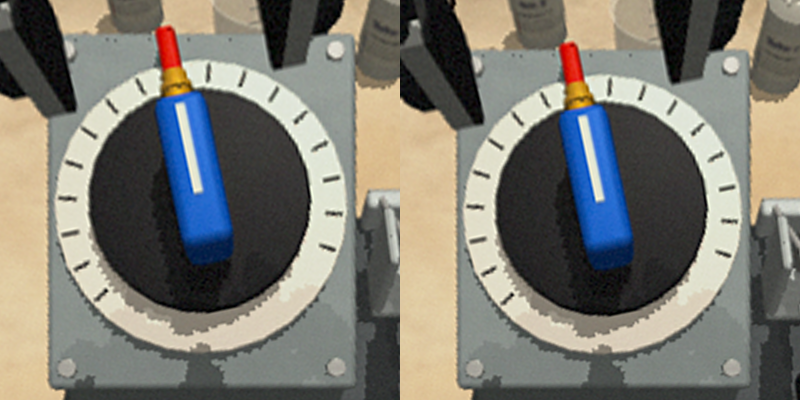

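The nozzle and pointer line up: red 0.209, brass 0.208 and blue bar 0.207 rad, and the head stays put after release. Next I'll locate the lever pivot from the handle's ends in the top view.

Run:
```python
from bench import bot
from h import *
O=C-[0,0,100]; Rs=R.from_euler("z",YAW).as_matrix(); print("O",O)
T=bot.camera_model("top");im=cv2.imread("pics/top0.png")
h=cv2.cvtColor(im,cv2.COLOR_BGR2HSV);k=cv2.inRange(h,(4,120,80),(18,255,255));z=np.zeros_like(k);z[185:225,410:445]=k[185:225,410:445]
ys,xs=np.nonzero(z); P=np.c_[xs,ys].astype(float); c=P.mean(0); _,_,V=np.linalg.svd(P-c); t=(P-c)@V[0]; e=[c+V[0]*x for x in(t.min(),t.max())]; e.sort(key=lambda p:p[1]); print(len(P),c,e)
for nm,px,zz,r in(("in",e[0],81.4,41),("out",e[1],124.3,97),("mid",c,103,69)):
    X=Rs.T@(onplane(T,px,[0,0,zz+O[2]],[0,0,1])-O); print(nm,X, "pivot x",X[0]+r*.643)
print("tri",Rs.T@(np.array([589.9,-121.4,109.3])-O))
st=bot.get_state()
for w in(0,np.pi): print(bot.solve_ik(list(O+Rs@[-30,-104,150]),list(R.from_matrix(Rs@np.diag([-1,1,-1.])).as_euler("xyz"))),st["qpos"])
```

```text
O [602.24792339 -13.67335149   0.975348  ]
136 [427.19117647 205.51470588] [array([423.07013153, 196.96619118]), array([431.22861453, 213.88979012])]
in [  -3.60515891 -104.50459813   81.4       ] pivot x 22.757841086977123
out [ -42.85154528 -106.1187968   124.3       ] pivot x 19.519454719820615
mid [ -23.91924102 -105.49627351  103.        ] pivot x 20.44775898061955
tri [ -25.89301377 -105.29507989  108.324652  ]
[-0.32653895  0.4752691  -0.17991532  0.91561191  0.         -0.45353895] [-0.26896267  0.04017472 -0.70496931  0.40416243  0.16998119 -0.56754403]
[-0.32653895  0.4752691  -0.17991532  0.91561191  0.         -0.45353895] [-0.26896267  0.04017472 -0.70496931  0.40416243  0.16998119 -0.56754403]
```

Run:
```python
from bench import bot
from h import *
O=C-[0,0,100]; Rs=R.from_euler("z",YAW).as_matrix(); o=list(R.from_matrix(Rs@np.diag([-1,1,-1.])).as_euler("xyz"))
def P(a,g): # lever elevation a, gap g over the handle
    return list(O+Rs@np.array([21-80*np.cos(a)+(9+g)*np.sin(a),-106,50+80*np.sin(a)+(9+g)*np.cos(a)]))
bot.grip(0)
bot.move_ptp(P(.873,50),o)
print(bot.movel(P(.873,6),max_speed=80))
for a in np.arange(.8,-.01,-.1):
    hit=bot.movel(P(max(a,0),0),max_speed=60,threshold=25); s=bot.get_state(); print(a.round(2),hit,s["contact_force"].round(1),s["tcp_pos"][2].round(1))
    if hit: break
else:
    print(bot.movel(P(-.04,-2),max_speed=30,threshold=10)); s=bot.get_state(); print(s["contact_force"].round(1),s["tcp_pos"][2].round(1))
print(s["t"])
```

```text
False
0.8 False [ 0.   0.9 -0.1] 114.4
0.7 False [-0.3  0.3 -0.3] 109.0
0.6 False [ 0.  -0.5 -0.1] 103.1
0.5 False [-0.7  0.2 -0.3] 96.7
0.4 False [ 0.9 -0.3 -0.2] 89.9
0.3 False [-0.8 -0.   0.4] 82.7
0.2 False [-0.  -0.4  0. ] 75.2
0.1 False [1.6 0.6 0.1] 67.4
0.0 False [-0.2  0.1  0.1] 59.6
True
[-2.7  1.7 10.7] 58.6
15.1917
```

Run:
```python
from bench import bot
from h import *
p=bot.get_state()["tcp_pos"]
bot.movel([p[0],p[1],p[2]+120],max_speed=150)
bot.move_ptp(*pose(.208,150)); bot.grip(.5); look(bot,"w5")
t=bot.capture("top"); s=bot.capture("scene"); print(bot.get_state()["t"])
im=cv2.imread("pics/w5.png");m=np.load("w5.npy",allow_pickle=True).item()
a=cv2.resize(im[60:340,180:460],(400,400)); b=cv2.resize(s[195:350,290:445],(400,400))
cv2.imwrite("pics/f.png",np.hstack([a,b]))
```

```text
w5 [0.17 0.29] 60.38
red [ 0.209 62.991  0.193 61.624 13.048] rel 0.205
brass [ 0.207 41.878  0.714 40.985  8.603] rel 0.201
blue [-2.969  4.169  0.211 -4.107 -0.715] rel -2.911
17.4833
```

View pics/f.png

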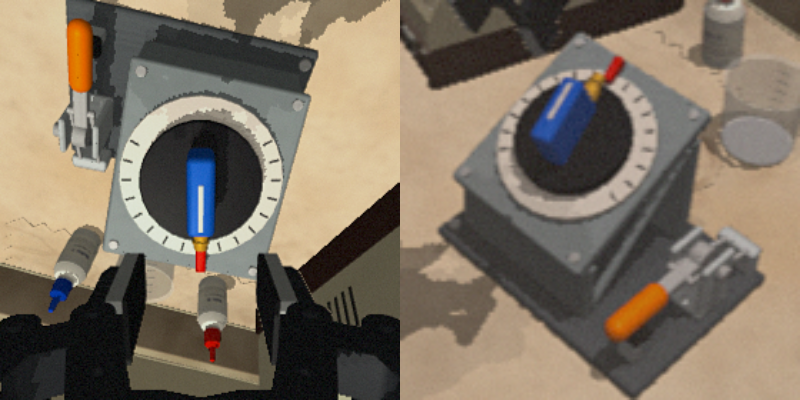

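The lever is level (orange handle fully down, right crop at about (635,312)). The nozzle and pointer still line up at 0.207 and 0.209 rad, and the gripper is clear of everything, so I'm handing in.

```bash
python3 -c "
from bench import bot
print(bot.sign_off())"
```

```text
the job is handed in; nothing more can be done
None
```

The job is handed in: the nozzle lines up with the red pointer (0.207 and 0.209 rad measured), and the orange clamp lever is fully down; the robot clock last read 17.5 s of the 48 s allowed.

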